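# Fill the candy tray and snap its lid on

## Task

Empty all four toffees out of the bamboo scoop into the red candy tray, and stand the scoop upright on the table again, clear of the tray. Then put the tray's lid on over the post in the middle, press it straight down until it clicks and sits flat on the rim, and keep pressing: finish with the hand still holding the lid firmly down on the tray, without letting go. Leave the teapot, cup and ashtray where they are.

Things in the scene. Friction and masses are not known exactly. Their poses are not given: they have to be found in the camera images.
- tray: round open red plastic candy tray, fixed to the table, 150 mm across (inner radius 71 mm), 55 mm high, walls and floor 4 mm thick, with a round snap post standing in its middle. Origin centre of underside, z up
- tray_post (a point): centre of the top of the tray's post, 53 mm above the table. The post is 18 mm thick, its top 7 mm tapering to 10 mm. Four small round sprung catches stick out of it to 14 mm from its axis, centred 49.5 mm above the table; they give way when the lid's lip is pushed past them
- lid: round red plastic lid, loose, 120 g, right side up: disc 150 mm across, 4 mm thick (z = 14 to 18 mm), plain upright round knob on top, 24 mm thick (z = 18 to 50 mm), round socket below, 38 mm across, on which it stands. Origin on the axis at the socket's lower edge, the underside as it stands
- lid_socket (a point): mouth of the lid's socket, at the lid's origin: inner lip 4 mm high with a 22 mm hole, wider behind; fits the post at any yaw. It meets the catches at about 53 mm above the table; pressed straight down the force rises to about 6 to 10 N, then drops (click), the lid is drawn down and its disc lands on the tray's rim with this point 41 mm above the table
- lid_knob (a point): on the lid's axis in its knob, 41 mm above the lid's origin: the height for the TCP to grip (fingertips then clear the disc by 4 mm)
- scoop: small open bamboo scoop holding the toffees, loose, 150 g. Origin centre of underside; floor 90 mm (x) by 64 mm (y), 4 mm thick; walls to z = 28 mm at both sides and the back (+x); the mouth (-x) has no wall. The toffees slide out when the mouth is tipped down about 30 degrees or more
- scoop_bar (a point): middle of the scoop's flat bridge handle, 61 mm above the scoop's underside. The bar crosses over the scoop's middle along its y: 10 mm thick (x), 64 mm long (y), z = 50 to 72 mm. Grip it from above, fingers closing along the scoop's x
- scoop_mouth (a point): middle of the scoop's open front edge, 45 mm from its origin along -x, on the inner floor at z = 4 mm
- toffee0: wrapped toffee, block 24 x 18 x 15 mm with short twisted paper ends, 12 g, starts in the scoop; origin centre of underside
- toffee1: wrapped toffee, block 24 x 18 x 15 mm with short twisted paper ends, 12 g, starts in the scoop; origin centre of underside
- toffee2: wrapped toffee, block 24 x 18 x 15 mm with short twisted paper ends, 12 g, starts in the scoop; origin centre of underside
- toffee3: wrapped toffee, block 24 x 18 x 15 mm with short twisted paper ends, 12 g, starts in the scoop; origin centre of underside
- teapot: white porcelain teapot, body 112 mm across, 96 mm high, spout and handle reach 95 mm from its axis; loose; origin centre of underside, spout to its +y. Leave alone
- cup: white porcelain tea cup without handle, 70 mm across, 55 mm high; loose; origin centre of underside. Leave alone
- ashtray: round clear glass ashtray, 90 mm across, 30 mm high; loose; origin centre of underside. Leave alone
Not all that is in view belongs to the job. Leave any black look-alike of the lid alone.

How it is judged:
On the way, in this order (a step that is already met when the one before it is completed fails the run):
1. all four toffees lie in the tray (horizontal distance between each of toffee0, toffee1, toffee2, toffee3 and tray below 0.071 m and z of toffee0 in the frame of tray between 0 and 0.054 m and z of toffee1 in the frame of tray between 0 and 0.054 m and z of toffee2 in the frame of tray between 0 and 0.054 m and z of toffee3 in the frame of tray between 0 and 0.054 m), for 0.2 s.
2. the lid has clicked onto the post and sits on the rim (z of lid in the frame of tray between 0.037 and 0.043 m and horizontal distance between lid and tray below 0.004 m and angle between the z axis of lid and the z axis of tray, either way round below 0.06 rad), for 0.2 s.
At the end, for the whole second after the job is handed in: four toffees in the tray below the rim; lid snapped on: centred within 4 mm, level within 0.06 rad, on the rim within 2 mm, still pressed onto the tray with over 5 N by the robot; scoop upright and still on the table, its middle over 100 mm from the tray's (all of step 1 and all of step 2 and contact force between lid and tray above 5 N and contact force between the fingers and lid above 2 N and angle between scoop's own z axis and vertical below 0.1 rad and height (world z) of scoop between -0.006 and 0.006 m and horizontal distance between scoop and tray above 0.1 m and linear speed of scoop below 0.02 m/s); the arm keeps its last pose, push and grip.
It fails at once if teapot shifted by more than 30 mm or knocked over (distance of teapot from where it was at the start of the episode above 0.03 m or angle between teapot's own z axis and vertical above 0.5 rad).
It fails at once if cup shifted by more than 30 mm or knocked over (distance of cup from where it was at the start of the episode above 0.03 m or angle between cup's own z axis and vertical above 0.5 rad).
It fails at once if ashtray shifted by more than 30 mm or knocked over (distance of ashtray from where it was at the start of the episode above 0.03 m or angle between ashtray's own z axis and vertical above 0.5 rad).
It also fails if it takes over 61 s, if anything falls off the work surface, if the arm or the gripper's body presses on something with over 40 N, if the wrist force passes 120 N, or if a joint passes its speed limit or range.

## Robot

A 6-joint arm with a two-finger parallel gripper is mounted at the origin on the work surface. World frame = base frame: x ahead of the robot, y to its left, z up, the work surface at z = 0. Lengths are in m, angles in rad, forces in N, time in s.
With the tool pointing down it reaches from about 0.35 to 0.975 m from the base axis. Payload 4.9 kg.
Tool frame: the origin (TCP) lies between the finger pads, 19 mm behind the fingertips; this is the grasp point; z points along the fingers, y is the line along which they close (so a half turn about z gives the same grasp; the last joint's range is limited). The gripper opens to 85 mm and grips with 20 to 120 N. Pads are 22 mm wide; open, the fingers measure 114 mm over their backs; the gripper's body (76 mm by 85 mm) begins 54 mm behind the grasp point. The pads swing forward as they close: fully open they stand 13 mm farther back than shut.
Start: joints at [-1.44, 0.053, 1.613, -0, 1.476, -0.119], TCP at [0.155, -0.606, 0.25] pointing down, gripper open.
Joint ranges: [-3.01, 3.01], [-1.01, 2.22], [0.06, 2.58], [-1.02, 4.17], [0.09, 2.62], [-3.14, 3.14]. Speed limits (rad/s): [2.57, 2.57, 3.14, 3.14, 3.14, 3.14].

## Interface

Orientations are given as a rotation vector (axis times angle).
In Python, from station import status, imaging, order gives the robot as it stands.
- The arm moves only by the tool arm_command, never from a script. Its argument "increments" is a list of rows, each an object with "slide": the shift along the tool's x, y, z in m, a list of three; "spin": the turn about the tool's z in degrees; "gripper": the opening, from -1 (shut) to 1 (fully open). In form: [{"slide": [x, y, z], "spin": spin, "gripper": gripper}, ...]. A call has 1 to 8 rows; each row is the pose to reach, as a shift and turn from the pose commanded when the call began, along the tool's axes at that moment; what a row does not reach only later rows make up. A row lasts 1/12 s, in which the tool goes at most 41.7 mm and 7.16 degrees, less where a joint would pass 70% of its speed; a pose out of reach is approached as far as the arm can. A call with a gripper value outside its range is refused whole. The fingers move at their own pace and stop on an object; "newtons" is the grip in N (left out, the last holds). Time passes only in rows, so rows that repeat a pose let the fingers close. It gives the time, the measured TCP pose, the force, the opening and the grip force at its end, in the units of the state.
- status.get_obs(): the state, without advancing time (a new reading comes with each control period).
- imaging.get_image(name): name is "scene" or "side" or "wrist"; returns a dict with "frame" (420x560x3 uint8, red, green, blue), "vfov" (degrees; the focal length in pixels is half the picture's height over the tangent of half this angle, whatever the lens; pixels are square), "cx", "cy" (the principal point, pixels), "view" (4x4, takes a point from world to camera coordinates); the wrist camera has in their place "mount" (4x4, takes a point from camera to tool coordinates, whose origin is the TCP and whose axes are the flange's). Camera axes: x right, y up, looking along -z (the intrinsics and any distortion apply to the point x, -y, -z); pixel columns grow to the right and rows downward; lengths in m; the calibration is good to about 2 mm. A picture is of the moment at which its call begins: read the wrist's pose just before it. There is no depth.
- order.finish_job(): hands the job in; it is judged then, once.
The state is a dict: "t": time; "q": joint angles; "dq": joint speeds; "effort": joint torques, N m; "tool_pos": TCP position; "tool_rot": TCP orientation; "contact_force": force on the tool from outside, world axes, zero at the start; "wrist_torque": the same for the moment, N m; "opening": finger opening in m; "grip_force": force on a finger pad.
Only numpy, scipy, OpenCV 4.12 (cv2) and the standard library are available. Lean on these libraries where they do the work, as an engineer would, in place of code of your own. Each camera call takes 0.05 s, during which the arm holds its last target. There are 200 camera calls.

## Working session

There is one attempt and no reset: what is moved stays moved. The work goes in short steps, Python scripts to look and compute and a tool call to move; the robot and the scene stay as the last step left them, time stands still between calls to the robot, and variables do not carry over. Pictures are saved under pics/ and viewed, at most 10 in all, crops included, and the job is handed in when it is done.

Besides the shell and the picture viewer there is one more tool, called after "Call:" as name([rows], argument=value, ...), one row to a line, values as JSON. arm_command: Moves the arm, as the interface text tells. Its arguments: {"type":"object","properties":{"increments":{"type":"array","items":{"type":"object","properties":{"slide":{"type":"array","items":{"type":"number"}},"spin":{"type":"number"},"gripper":{"type":"number"}}}},"newtons":{"type":"number"}},"required":["increments"]}

```bash
mkdir -p pics; cat > h.py <<'E'
import numpy as np,cv2,json
from station import status,imaging,order
from scipy.spatial.transform import Rotation as R
def snap(n,f=None):
    o=status.get_obs(); d=imaging.get_image(n); 
    if n=='wrist':
        T=np.eye(4);T[:3,:3]=R.from_rotvec(o['tool_rot']).as_matrix();T[:3,3]=o['tool_pos']
        d['view']=np.linalg.inv(T@np.array(d['mount']))
    if f: cv2.imwrite('pics/'+f,cv2.cvtColor(d['frame'],cv2.COLOR_RGB2BGR))
    return d
def save(d,n): json.dump({k:np.array(d[k]).tolist() for k in('vfov','cx','cy','view')},open(n+'.json','w'))
def F(d): return 210/np.tan(np.radians(d['vfov'])/2)
def ray(d,u,v):
    c=np.linalg.inv(np.array(d['view'])); r=c[:3,:3]@np.array([(u-d['cx'])/F(d),-(v-d['cy'])/F(d),-1])
    return c[:3,3],r/np.linalg.norm(r)
def atz(d,u,v,z):
    p,r=ray(d,u,v); return p+r*(z-p[2])/r[2]
def tri(*o):
    A=np.zeros((3,3));b=np.zeros(3);L=[ray(*x) for x in o]
    for p,r in L: M=np.eye(3)-np.outer(r,r);A+=M;b+=M@p
    X=np.linalg.solve(A,b); return X,[np.linalg.norm(np.cross(X-p,r)) for p,r in L]
def proj(d,P):
    c=np.array(d['view'])@np.r_[P,1]; return d['cx']-F(d)*c[0]/c[2],d['cy']+F(d)*c[1]/c[2]
def load(n): return json.load(open(n+'.json'))
E
python3 - <<'E'
from h import *
ims=[]
for n in('scene','side','wrist'):
    d=snap(n,n+'0.png');save(d,n); print(n,[k for k in d if k!='frame'],d['vfov'],d['cx'],d['cy'],{k:v for k,v in d.items() if k not in('frame','view','mount')},np.round(np.linalg.inv(d['view'])[:3],2).tolist())
print(status.get_obs())
E
```

```text
scene ['vfov', 'cx', 'cy', 'view'] 42.75371551850048 279.51805897888715 217.07821650474446 {'vfov': 42.75371551850048, 'cx': 279.51805897888715, 'cy': 217.07821650474446} [[-0.15, -0.81, 0.57, 1.34], [0.99, -0.12, 0.09, 0.2], [0.0, 0.58, 0.81, 1.29]]
side ['vfov', 'cx', 'cy', 'view'] 54.599272983300615 278.70612395815994 209.93267797436076 {'vfov': 54.599272983300615, 'cx': 278.70612395815994, 'cy': 209.93267797436076} [[0.87, 0.39, -0.31, 0.24], [-0.49, 0.67, -0.55, -0.44], [-0.01, 0.63, 0.77, 0.75]]
wrist ['vfov', 'cx', 'cy', 'mount', 'view'] 61.464289395958325 284.14173389388174 209.4410276131881 {'vfov': 61.464289395958325, 'cx': 284.14173389388174, 'cy': 209.4410276131881} [[0.25, 0.93, 0.27, 0.22], [-0.97, 0.24, 0.07, -0.59], [-0.0, -0.28, 0.96, 0.37]]
{'t': 0.15, 'q': array([-1.43998774e+00,  5.32150960e-02,  1.61398249e+00,  1.83513343e-05,
        1.47600109e+00, -1.19023312e-01]), 'dq': array([-6.64761867e-06, -2.20594833e-03, -5.32083346e-03,  7.68873513e-04,
       -4.74069671e-04,  1.43277149e-03]), 'effort': array([ 1.61442863e-04, -3.94239414e+01, -3.70722699e+01, -1.36850272e-04,
        4.64928497e-03,  1.52831412e-06]), 'tool_pos': array([ 0.15445648, -0.60514148,  0.24903696]), 'tool_rot': array([-3.11552056e+00, -3.91212393e-01, -1.38215196e-05]), 'contact_force': array([-0.33988422,  0.22238122,  0.62647736]), 'wrist_torque': array([ 0.00206361,  0.03461993, -0.01222054]), 'grip_force': 0.0, 'opening': 0.085321020559938}
```

View pics/scene0.png

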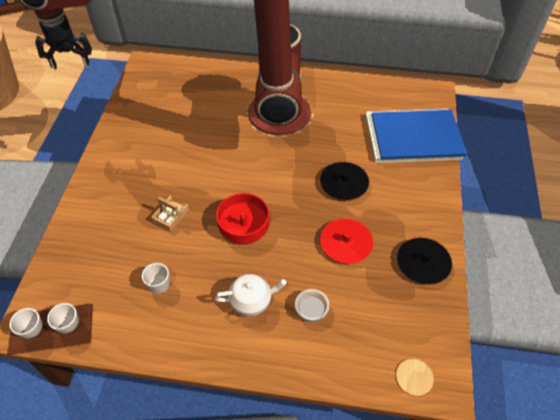

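View pics/side0.png

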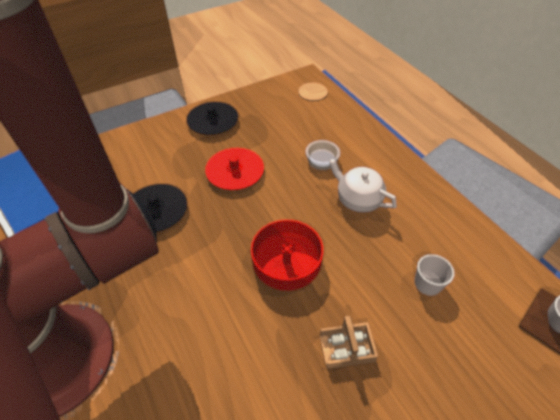

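Scene: the red tray is at (243,218), the scoop at (168,213), the red lid at (346,241) and the teapot at (250,295). The cup is at (156,277) and the ashtray at (312,305). The side view has the tray at (288,255), scoop at (348,345) and lid at (235,170).

Things that could be taken for the lid are the black discs at (345,181) and (424,261), the bamboo coaster at (414,377) and the red tray itself. I choose the red knobbed disc at (346,241). Things that could be taken for the scoop: none, only the bamboo coaster is similar in colour. Next is one close crop composite.

```bash
python3 - <<'E'
from h import *
def crop(n,u,v,w,h,s):
    im=cv2.imread('pics/%s0.png'%n)[v:v+h,u:u+w]; return cv2.resize(im,None,fx=s,fy=s,interpolation=cv2.INTER_CUBIC)
a=np.hstack([crop('scene',135,180,66,50,6)[:300,:396],crop('side',305,305,100,75,4)[:300,:400]])
b=np.hstack([crop('scene',310,205,66,50,6)[:300,:396],crop('side',195,135,100,75,4)])
cv2.imwrite('pics/c1.png',np.vstack([a,b]))
S,D=load('scene'),load('side')
for n,p,q in(('scoop',(168,213),(348,345)),('lidknobtop',(346,236),(235,160)),('traypost',(243,214),(288,247))):
    print(n,tri((S,*p),(D,*q)))
for n,p,z in(('teapot',(250,305),0.02),('cup',(156,285),0),('ash',(312,308),0),('blk1',(345,183),0.014),('blk2',(424,263),0.014)): print(n,atz(S,*p,z))
E
```

```text
scoop (array([ 0.48097277, -0.25503531,  0.01870482]), [np.float64(0.0027438330905321276), np.float64(0.0027438330905320903)])
lidknobtop (array([0.50274201, 0.26203315, 0.04454588]), [np.float64(0.0011203866010067879), np.float64(0.0011203866010068262)])
traypost (array([ 0.48033195, -0.03357307,  0.05599645]), [np.float64(0.0005668093084434683), np.float64(0.0005668093084434651)])
teapot [0.73847665 0.03232732 0.02      ]
cup [ 0.70786263 -0.23206549  0.        ]
ash [0.71343356 0.19236178 0.        ]
blk1 [0.28976498 0.2450034  0.014     ]
blk2 [0.54030948 0.48137031 0.014     ]
```

View pics/c1.png

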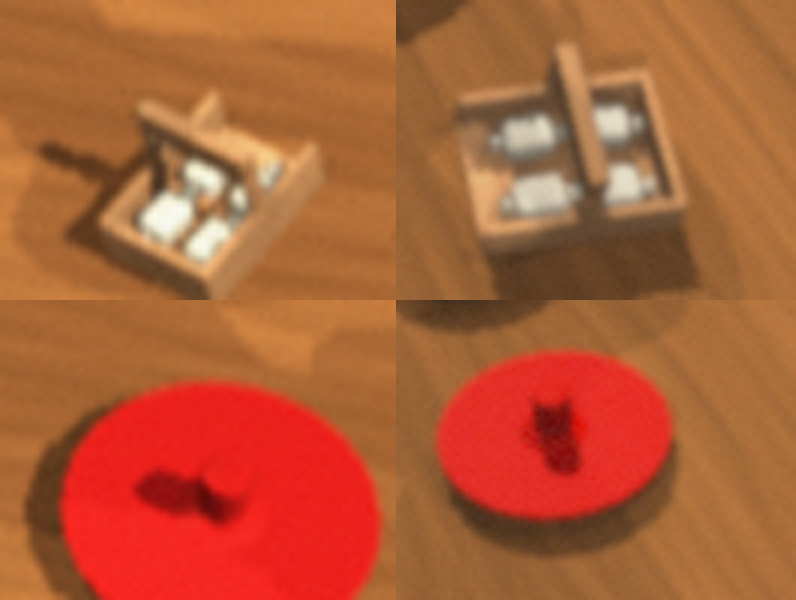

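The crop shows the scoop with the mouth facing side-left / scene-upper-right, and four toffees in it. The red lid stands with its knob up, so the choice is right.

```bash
python3 - <<'E'
from h import *
S,D=load('scene'),load('side')
for p,q in(((158.7,197.5),(348,316.3)),((158.7,197.5),(355.5,350)),((176.7,208.3),(348,316.3)),((176.7,208.3),(355.5,350))): print(tri((S,*p),(D,*q)))
# floor corners: scene back corners / side
s=lambda x,y:(135+x/6,180+y/6); d=lambda x,y:(305+(x-396)/4,305+y/4)
print('back A', [atz(S,*s(100,220),.028),atz(S,*s(212,265),.028)], 'side', [atz(D,*d(648,72),.028),atz(D,*d(685,205),.028),atz(D,*d(460,95),.028),atz(D,*d(485,235),.028)])
o=status.get_obs();print(R.from_rotvec(o['tool_rot']).as_matrix().round(3).tolist())
E
```

```text
(array([ 0.48690617, -0.25012802,  0.10991461]), [np.float64(0.01700844531635017), np.float64(0.017008445316350203)])
(array([ 0.46844213, -0.27915694,  0.07076606]), [np.float64(0.0003409473678022652), np.float64(0.00034094736780225754)])
(array([ 0.49468226, -0.22111755,  0.06505382]), [np.float64(0.0005407006084687127), np.float64(0.0005407006084686958)])
(array([ 0.47529368, -0.25128457,  0.02369452]), [np.float64(0.019008652379631164), np.float64(0.019008652379631175)])
back A [array([ 0.50840726, -0.29707104,  0.028     ]), array([ 0.52603733, -0.23690348,  0.028     ])] side [array([ 0.53340439, -0.23948273,  0.028     ]), array([ 0.50951282, -0.29719868,  0.028     ]), array([ 0.45115359, -0.20521859,  0.028     ]), array([ 0.42539477, -0.26413882,  0.028     ])]
[[0.969, 0.247, -0.0], [0.247, -0.969, 0.002], [0.0, -0.002, -1.0]]
```

Call:
arm_command([
  {"slide": [0.05,-0.032,0],"spin": -7},
  {"slide": [0.084,-0.055,0],"spin": -14},
  {"slide": [0.118,-0.077,0],"spin": -21},
  {"slide": [0.152,-0.099,0],"spin": -28},
  {"slide": [0.186,-0.121,0],"spin": -35},
  {"slide": [0.22,-0.143,0],"spin": -42},
  {"slide": [0.254,-0.165,0],"spin": -49},
  {"slide": [0.282,-0.183,0],"spin": -56},
])

```text
validation failed for argument at $.in...
```

```bash
cat >> h.py <<'E'
def to(P,yaw=None):
    "slide in tool axes to world P; spin so that tool x has world yaw (deg)"
    o=status.get_obs();M=R.from_rotvec(o['tool_rot']).as_matrix()
    cur=np.degrees(np.arctan2(M[1,0],M[0,0]))
    print('tcp',o['tool_pos'].round(4),'yaw %.2f'%cur,'tilt %.4f'%np.arccos(min(1,-M[2,2])),'slide',(M.T@(np.array(P)-o['tool_pos'])).round(4), 'spin',None if yaw is None else round((cur-yaw+180)%360-180,2),'q',np.round(o['q'],2),'t',round(o['t'],2),'F',np.round(o['contact_force'],1))
E
python3 -c "
from h import *
to([.4816,-.2501,.25],14.3+142)"
```

```text
tcp [ 0.1545 -0.6051  0.249 ] yaw 14.31 tilt 0.0016 slide [ 0.4048 -0.2631 -0.0005] spin -141.99 q [-1.44  0.05  1.61  0.    1.48 -0.12] t 0.15 F [-0.3  0.2  0.6]
```

Call:
arm_command([
  {"slide": [0.4,-0.26,0.0],"spin": -56.0,"gripper": 1.0},
  {"slide": [0.4,-0.26,0.0],"spin": -56.0,"gripper": 1.0},
  {"slide": [0.4,-0.26,0.0],"spin": -56.0,"gripper": 1.0},
  {"slide": [0.4,-0.26,0.0],"spin": -56.0,"gripper": 1.0},
  {"slide": [0.4,-0.26,0.0],"spin": -56.0,"gripper": 1.0},
  {"slide": [0.4,-0.26,0.0],"spin": -56.0,"gripper": 1.0},
  {"slide": [0.4,-0.26,0.0],"spin": -56.0,"gripper": 1.0},
  {"slide": [0.4,-0.26,0.0],"spin": -56.0,"gripper": 1.0},
], newtons=40)

```text
t: 0.82
tool_pos: [0.3813, -0.3586, 0.2498]
tool_rot: [2.564, 1.816, 0.0]
contact_force: [1.0, -0.8, -0.1]
opening: 0.0854
grip_force: 0.0
```

```bash
python3 -c "
from h import *
to([.4816,-.2501,.25],14.3+142)"
```

```text
tcp [ 0.3813 -0.3586  0.2498] yaw 70.63 tilt 0.0001 slide [ 0.1357  0.0586 -0.0002] spin -85.67 q [-0.9  -0.19  1.85  0.    1.49 -0.56] t 0.82 F [ 1.  -0.8 -0.1]
```

Call:
arm_command([
  {"slide": [0.136,0.058,0.0],"spin": -57.0,"gripper": 1.0},
  {"slide": [0.136,0.058,0.0],"spin": -57.0,"gripper": 1.0},
  {"slide": [0.136,0.058,0.0],"spin": -57.0,"gripper": 1.0},
  {"slide": [0.136,0.058,0.0],"spin": -57.0,"gripper": 1.0},
  {"slide": [0.136,0.058,0.0],"spin": -57.0,"gripper": 1.0},
  {"slide": [0.136,0.058,0.0],"spin": -57.0,"gripper": 1.0},
  {"slide": [0.136,0.058,0.0],"spin": -57.0,"gripper": 1.0},
  {"slide": [0.136,0.058,0.0],"spin": -57.0,"gripper": 1.0},
])

```text
t: 1.48
tool_pos: [0.4808, -0.2515, 0.2496]
tool_rot: [-1.384, -2.819, -0.0]
contact_force: [-1.1, 0.5, 0.2]
opening: 0.0854
grip_force: 0.0
```

Call:
arm_command([
  {"slide": [0.0,0.0,0.0],"spin": -28.6,"gripper": 1.0},
  {"slide": [0.0,0.0,0.0],"spin": -28.6,"gripper": 1.0},
  {"slide": [0.0,0.0,0.0],"spin": -28.6,"gripper": 1.0},
  {"slide": [0.0,0.0,0.0],"spin": -28.6,"gripper": 1.0},
  {"slide": [0.0,0.0,0.0],"spin": -28.6,"gripper": 1.0},
  {"slide": [0.0,0.0,0.0],"spin": -28.6,"gripper": 1.0},
])

```text
t: 1.98
tool_pos: [0.4807, -0.2518, 0.2497]
tool_rot: [-0.66, -3.071, -0.0]
contact_force: [-0.2, -0.3, -0.3]
opening: 0.0854
grip_force: 0.0
```

```bash
python3 -c "
from h import *
to([.4816,-.2501,.25],14.3+142)
d=snap('wrist','w1.png');save(d,'w1')
im=cv2.imread('pics/w1.png');cv2.imwrite('pics/w1b.png',cv2.resize(im,(800,600),interpolation=cv2.INTER_CUBIC))
y=np.radians(-23.5);ex=np.array([np.cos(y),np.sin(y),0]);ey=np.array([-ex[1],ex[0],0])
for x,yy,z in((-45,0,4),(0,32,72),(0,-32,72),(45,32,28),(45,-32,28)): print(np.array(proj(d,np.array([.4816,-.2501,0])+ex*x/1e3+ey*yy/1e3+[0,0,z/1e3]))*800/560)
"
```

```text
tcp [ 0.4807 -0.2518  0.2497] yaw 155.73 tilt 0.0006 slide [-0.0001  0.002  -0.0003] spin -0.57 q [-0.62 -0.14  1.8   0.    1.48 -1.77] t 1.98 F [-0.2 -0.3 -0.3]
[408.35302339 191.5735198 ]
[461.95495469 273.64329467]
[357.47891119 274.91278146]
[454.29711874 320.71927821]
[365.52475053 321.7707913 ]
```

View pics/w1b.png

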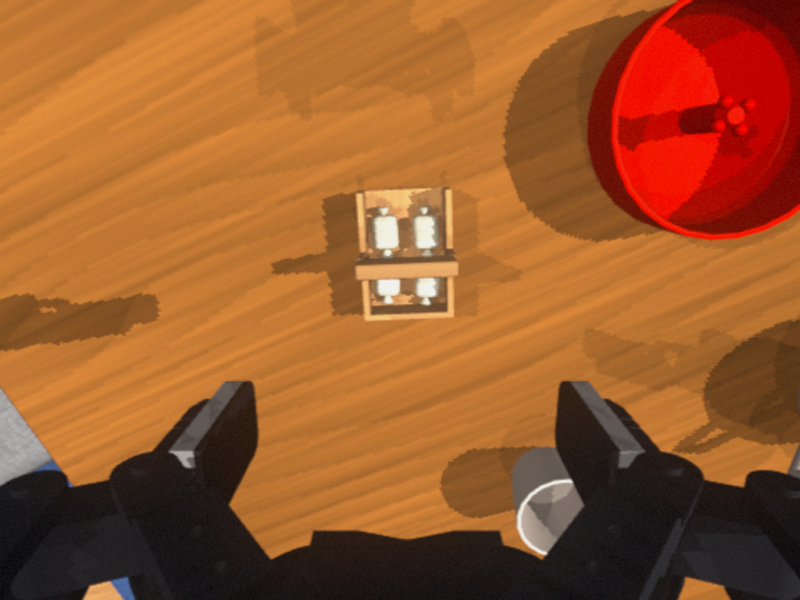

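The wrist view shows the scoop's bar top with corners (356,264), (458,262), (458,275) and (356,278). The back wall ends are at (366,320) and (454,316), and the mouth is at the top at (358,191)–(450,188). The tray post is at (736,116).

```bash
python3 -c "
from h import *
d=load('w1');S,D=load('scene'),load('side');k=.7
P=np.array([atz(d,u*k,v*k,.072) for u,v in((356,264),(458,262),(458,275),(356,278))]);print(P.mean(0),P[1]-P[0],P[2]-P[3])
B=[atz(d,u*k,v*k,.028) for u,v in((366,320),(454,316))];print('back',B,B[1]-B[0])
B=[atz(d,u*k,v*k,.004) for u,v in((358,191),(450,188))];print('mouth',B,B[1]-B[0])
print('post',atz(d,736*k,116*k,.053), 'tri',tri((S,243,213.5),(D,288,247),(d,736*k,116*k)))
m=lambda a,b:[(a[0]+b[0])/2,(a[1]+b[1])/2]
print('bar tri',tri((d,407*k,270*k),(S,*m((158.7,197.5),(176.7,208.3))),(D,*m((348,316.3),(355.5,350)))))
"
```

```text
[ 0.47833939 -0.25047182  0.072     ] [0.02433322 0.05713418 0.        ] [0.02393415 0.05782768 0.        ]
back [array([ 0.50903449, -0.2964992 ,  0.028     ]), array([ 0.53224398, -0.23751366,  0.028     ])] [0.02320948 0.05898554 0.        ]
mouth [array([ 0.42515019, -0.26493458,  0.004     ]), array([ 0.45027603, -0.20392595,  0.004     ])] [0.02512584 0.06100863 0.        ]
post [ 0.47711396 -0.03409044  0.053     ] tri (array([ 0.47842288, -0.03435647,  0.05570492]), [np.float64(0.0009197758561929389), np.float64(0.0021555432403469123), np.float64(0.0020409793062653213)])
bar tri (array([ 0.48058725, -0.25075625,  0.06668117]), [np.float64(0.0010271062429281466), np.float64(0.0003715628585679959), np.float64(0.001019256961292144)])
```

```bash
python3 -c "
from h import *
to([.4792,-.2506,.055],157.6)"
```

```text
tcp [ 0.4807 -0.2519  0.2498] yaw 155.74 tilt 0.0004 slide [0.0018 0.0005 0.1948] spin -1.86 q [-0.62 -0.14  1.8   0.    1.48 -1.77] t 2.03 F [-0.6  0.3 -0.1]
```

Call:
arm_command([
  {"slide": [0.002,0.0,0.03],"spin": -1.9,"gripper": 1.0},
  {"slide": [0.002,0.0,0.06],"spin": -1.9,"gripper": 1.0},
  {"slide": [0.002,0.0,0.09],"spin": -1.9,"gripper": 1.0},
  {"slide": [0.002,0.0,0.12],"spin": -1.9,"gripper": 1.0},
  {"slide": [0.002,0.0,0.15],"spin": -1.9,"gripper": 1.0},
  {"slide": [0.002,0.0,0.175],"spin": -1.9,"gripper": 1.0},
  {"slide": [0.002,0.0,0.195],"spin": -1.9,"gripper": 1.0},
  {"slide": [0.002,0.0,0.195],"spin": -1.9,"gripper": 1.0},
])

```text
t: 2.7
tool_pos: [0.4758, -0.2489, 0.0498]
tool_rot: [-0.606, -3.074, -0.006]
contact_force: [-1.5, 1.2, 0.0]
opening: 0.0853
grip_force: 0.0
```

Call:
arm_command([
  {"slide": [0.0,0.0,0.0],"spin": 0.0,"gripper": 0.4},
  {"slide": [0.0,0.0,0.0],"spin": 0.0,"gripper": 0.3},
  {"slide": [0.0,0.0,0.0],"spin": 0.0,"gripper": 0.3},
  {"slide": [0.0,0.0,0.0],"spin": 0.0,"gripper": 0.3},
  {"slide": [0.0,0.0,0.0],"spin": 0.0,"gripper": 0.3},
  {"slide": [0.0,0.0,0.0],"spin": 0.0,"gripper": 0.3},
  {"slide": [0.0,0.0,0.0],"spin": 0.0,"gripper": 0.3},
], newtons=25)

```text
t: 3.28
tool_pos: [0.4799, -0.2518, 0.0566]
tool_rot: [0.604, 3.081, -0.002]
contact_force: [-1.0, 0.5, 6.4]
opening: 0.0635
grip_force: 29.0
```

```bash
python3 -c "
from h import *
to([.4792,-.2506,.055],157.6);o=status.get_obs();print(o['opening'],o['grip_force'])
d=snap('wrist','w2.png');save(d,'w2')"
```

```text
tcp [ 0.4799 -0.2518  0.0566] yaw 157.81 tilt 0.0025 slide [0.0011 0.0008 0.0016] spin 0.21 q [-0.62  0.06  1.95 -0.    1.13 -1.8 ] t 3.28 F [-1.   0.5  6.4]
0.06351155278913681 29.019314534962177
```

View pics/w2.png

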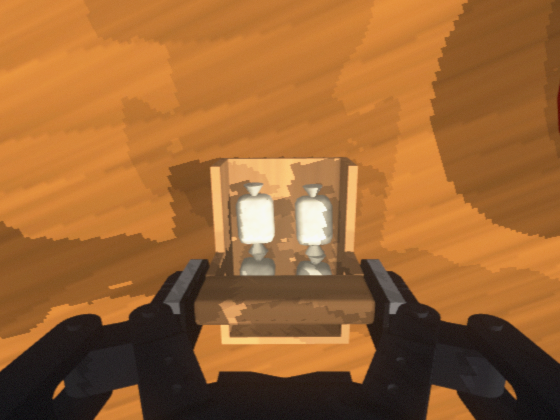

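The wrist view shows the bar seated between both pads at about (190,290) and (375,290), with the toffees still inside. Now lift, turn the mouth toward the tray, and pre-tilt the scoop against the outer wall. The fingers grip the bar ends, so the scoop can pivot about y.

Call:
arm_command([
  {"slide": [0.0,0.0,-0.02],"spin": 0.0,"gripper": 0.3},
  {"slide": [0.0,0.0,-0.04],"spin": 0.0,"gripper": 0.3},
  {"slide": [0.004,0.008,-0.055],"spin": 7.0,"gripper": 0.3},
  {"slide": [0.008,0.018,-0.065],"spin": 14.0,"gripper": 0.3},
  {"slide": [0.012,0.028,-0.07],"spin": 21.0,"gripper": 0.3},
  {"slide": [0.016,0.038,-0.07],"spin": 28.0,"gripper": 0.3},
  {"slide": [0.02,0.047,-0.07],"spin": 35.0,"gripper": 0.3},
  {"slide": [0.025,0.053,-0.07],"spin": 42.0,"gripper": 0.3},
])

```text
t: 4.0
tool_pos: [0.4756, -0.1917, 0.1246]
tool_rot: [-1.676, -2.656, -0.0]
contact_force: [-0.0, -0.2, -1.4]
opening: 0.0635
grip_force: 28.9
```

Call:
arm_command([
  {"slide": [0.0,0.0,0.0],"spin": 6.0,"gripper": 0.3},
  {"slide": [0.0,0.0,0.0],"spin": 13.0,"gripper": 0.3},
  {"slide": [0.0,0.0,0.0],"spin": 20.0,"gripper": 0.3},
  {"slide": [0.0,0.0,0.0],"spin": 25.6,"gripper": 0.3},
  {"slide": [0.0,0.0,0.0],"spin": 25.6,"gripper": 0.3},
  {"slide": [0.0,0.0,0.0],"spin": 25.6,"gripper": 0.3},
])

```text
t: 4.5
tool_pos: [0.4755, -0.1924, 0.1245]
tool_rot: [-2.214, -2.228, 0.0]
contact_force: [-0.4, -0.1, -1.6]
opening: 0.0636
grip_force: 28.9
```

```bash
python3 -c "
from h import *
to([.478,-.165,.097],90);o=status.get_obs();print(o['opening'],o['grip_force'])
d=snap('wrist','w3.png');save(d,'w3')"
```

```text
tcp [ 0.4755 -0.1924  0.1245] yaw 90.35 tilt 0.0009 slide [0.0274 0.0027 0.0275] spin 0.35 q [-0.53 -0.1   1.98  0.    1.26 -0.54] t 4.5 F [-0.4 -0.1 -1.6]
0.06361533380241685 28.851092867553234
```

View pics/w3.png

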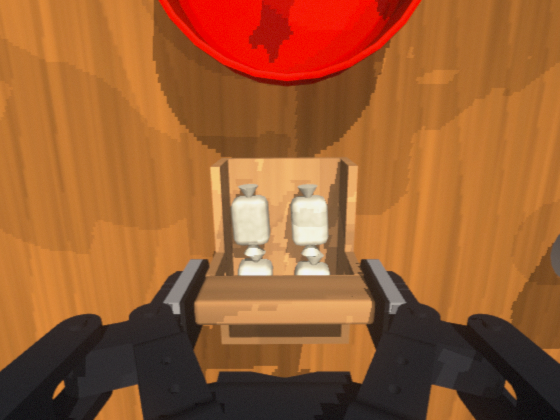

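Level hold, the tray centred ahead at (290,75) and the mouth edge at (285,160). Lower and push the mouth against the tray's outer wall.

Call:
arm_command([
  {"slide": [0.01,0.003,0.014],"spin": 0.3,"gripper": 0.3},
  {"slide": [0.022,0.003,0.028],"spin": 0.3,"gripper": 0.3},
  {"slide": [0.034,0.003,0.028],"spin": 0.3,"gripper": 0.3},
  {"slide": [0.039,0.003,0.028],"spin": 0.3,"gripper": 0.3},
  {"slide": [0.044,0.003,0.026],"spin": 0.3,"gripper": 0.3},
  {"slide": [0.049,0.003,0.023],"spin": 0.3,"gripper": 0.3},
  {"slide": [0.053,0.003,0.021],"spin": 0.3,"gripper": 0.3},
  {"slide": [0.055,0.003,0.02],"spin": 0.3,"gripper": 0.3},
])

```text
t: 5.22
tool_pos: [0.4795, -0.1378, 0.1065]
tool_rot: [2.221, 2.218, 0.001]
contact_force: [0.2, -3.0, -2.3]
opening: 0.0638
grip_force: 28.3
```

```bash
python3 -c "
from h import *
to([.478,-.165,.097],90);o=status.get_obs();print(o['opening'],o['grip_force'],o['wrist_torque'])
d=snap('side');S=d['frame'];e=snap('wrist')['frame']
u,v=map(int,proj(d,np.array([.478,-.13,.05])))
c=S[max(0,v-75):v+75,u-100:u+100]
a=np.hstack([cv2.resize(c,(560,420),interpolation=cv2.INTER_CUBIC),cv2.resize(e[:, 140:300+120],(240,315))[:420] if 0 else np.pad(cv2.resize(e,(240,180)),((0,240),(0,0),(0,0)))])
cv2.imwrite('pics/p1.png',a[...,::-1])"
```

```text
tcp [ 0.4795 -0.1378  0.1065] yaw 89.94 tilt 0.0027 slide [-0.0272 -0.0014  0.0095] spin -0.06 q [-0.43 -0.12  2.03 -0.    1.23 -0.43] t 5.22 F [ 0.2 -3.  -2.3]
0.06378840620928262 28.285299874842167 [-0.7114093   0.00653041  0.02298473]
```

View pics/p1.png

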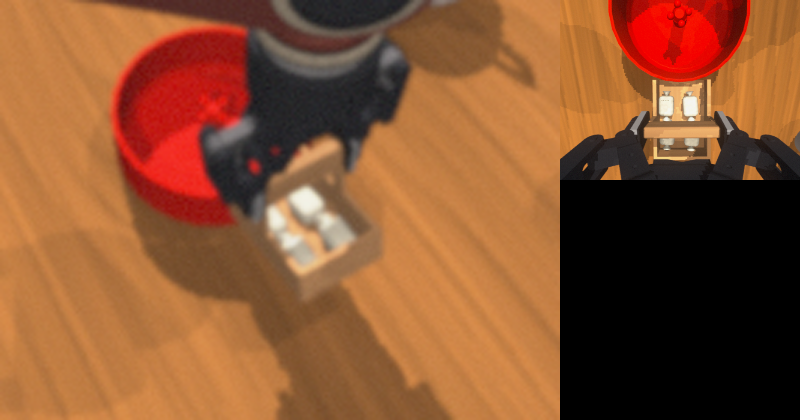

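A push of only 3 N pivots the scoop to about 15°, with the toffees still in. Push a little more, then raise it over the rim.

Call:
arm_command([
  {"slide": [0.005,0.0,-0.002],"spin": 0.0,"gripper": 0.3},
  {"slide": [0.008,0.0,-0.004],"spin": 0.0,"gripper": 0.3},
  {"slide": [0.002,0.0,-0.01],"spin": 0.0,"gripper": 0.3},
  {"slide": [0.0,0.0,-0.025],"spin": 0.0,"gripper": 0.3},
  {"slide": [0.0,0.0,-0.035],"spin": 0.0,"gripper": 0.3},
  {"slide": [0.02,0.0,-0.035],"spin": 0.0,"gripper": 0.3},
  {"slide": [0.04,0.0,-0.035],"spin": 0.0,"gripper": 0.3},
  {"slide": [0.055,0.0,-0.033],"spin": 0.0,"gripper": 0.3},
])

```text
t: 5.98
tool_pos: [0.4793, -0.0816, 0.1394]
tool_rot: [2.223, 2.219, 0.003]
contact_force: [-0.3, -0.3, -2.2]
opening: 0.0633
grip_force: 28.5
```

```bash
python3 -c "
from h import *
to([.478,-.082,.112],90);o=status.get_obs();print(o['opening'],o['grip_force'],o['wrist_torque'])
d=snap('wrist','w4.png')
"
```

```text
tcp [ 0.4793 -0.0816  0.1394] yaw 89.88 tilt 0.0022 slide [-0.0004 -0.0013  0.0274] spin -0.12 q [-0.32 -0.19  2.04  0.    1.3  -0.32] t 5.98 F [-0.3 -0.3 -2.2]
0.06326100916782489 28.54664348065853 [ 0.04101502 -0.01025733 -0.0067711 ]
```

View pics/w4.png

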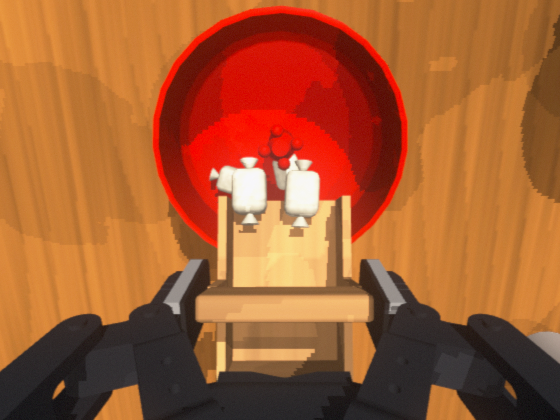

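The scoop is about 25° or more down and the toffees are already sliding in, seen at (250,188), (302,192), (228,180) and (290,172). Pry a bit deeper to be sure.

Call:
arm_command([
  {"slide": [0.0,0.0,0.01],"spin": 0.0,"gripper": 0.3},
  {"slide": [0.0,0.0,0.022],"spin": 0.0,"gripper": 0.3},
  {"slide": [0.005,0.0,0.03],"spin": 0.0,"gripper": 0.3},
  {"slide": [0.012,0.0,0.037],"spin": 0.0,"gripper": 0.3},
  {"slide": [0.018,0.0,0.043],"spin": 0.0,"gripper": 0.3},
  {"slide": [0.022,0.0,0.046],"spin": 0.0,"gripper": 0.3},
  {"slide": [0.022,0.0,0.046],"spin": 0.0,"gripper": 0.3},
  {"slide": [0.022,0.0,0.046],"spin": 0.0,"gripper": 0.3},
])

```text
t: 6.7
tool_pos: [0.4796, -0.0591, 0.0923]
tool_rot: [-2.222, -2.217, -0.007]
contact_force: [-0.4, 7.9, 5.8]
opening: 0.0634
grip_force: 34.4
```

```bash
cat > blob.py <<'E'
from h import *
def white(d,f=None):
    hsv=cv2.cvtColor(d['frame'],cv2.COLOR_RGB2HSV); m=((hsv[...,1]<70)&(hsv[...,2]>110)).astype(np.uint8)
    n,_,s,c=cv2.connectedComponentsWithStats(m)
    for i in range(1,n):
        if s[i,4]>60: print(s[i].tolist(),c[i].round().tolist(),'z.012:',atz(d,*c[i],.012).round(3)[:2])
if __name__=='__main__':
    to([.478,-.1,.1],90); d=snap('wrist','w5.png'); white(d)
E
python3 blob.py
```

```text
tcp [ 0.4796 -0.0591  0.0923] yaw 89.86 tilt 0.0051 slide [-0.0408 -0.0015 -0.0079] spin -0.14 q [-0.28 -0.14  2.07  0.01  1.21 -0.28] t 6.7 F [-0.4  7.9  5.8]
[323, 90, 36, 38, 913] [341.0, 109.0] z.012: [0.511 0.011]
[191, 100, 37, 38, 951] [209.0, 118.0] z.012: [0.437 0.006]
[278, 209, 26, 27, 302] [295.0, 225.0] z.012: [ 0.486 -0.058]
[197, 215, 49, 31, 718] [219.0, 228.0] z.012: [ 0.44  -0.059]
[163, 260, 39, 54, 732] [181.0, 286.0] z.012: [ 0.413 -0.098]
[367, 260, 39, 54, 746] [387.0, 286.0] z.012: [ 0.545 -0.098]
```

Call:
arm_command([
  {"slide": [-0.003,0.0,-0.01],"spin": 0.0,"gripper": 0.3},
  {"slide": [-0.01,0.0,-0.022],"spin": 0.0,"gripper": 0.3},
  {"slide": [-0.025,0.0,-0.022],"spin": 0.0,"gripper": 0.3},
  {"slide": [-0.04,0.0,-0.022],"spin": 0.0,"gripper": 0.3},
  {"slide": [-0.055,0.0,-0.022],"spin": 0.0,"gripper": 0.3},
  {"slide": [-0.07,0.0,-0.022],"spin": 0.0,"gripper": 0.3},
  {"slide": [-0.085,0.0,-0.022],"spin": 0.0,"gripper": 0.3},
  {"slide": [-0.1,0.0,-0.022],"spin": 0.0,"gripper": 0.3},
])

```text
t: 7.42
tool_pos: [0.4785, -0.1625, 0.1145]
tool_rot: [2.224, 2.218, -0.0]
contact_force: [0.1, 0.1, -2.3]
opening: 0.0635
grip_force: 35.7
```

```bash
python3 blob.py
```

```text
tcp [ 0.4785 -0.1625  0.1145] yaw 89.85 tilt 0.0007 slide [ 0.0625 -0.0007  0.0145] spin -0.15 q [-0.47 -0.11  2.01 -0.    1.24 -0.47] t 7.42 F [ 0.1  0.1 -2.3]
[272, 17, 34, 57, 1360] [289.0, 42.0] z.012: [ 0.481 -0.056]
[195, 34, 60, 40, 1425] [224.0, 53.0] z.012: [ 0.443 -0.062]
[164, 260, 38, 54, 679] [182.0, 285.0] z.012: [ 0.405 -0.213]
[367, 260, 39, 54, 687] [387.0, 285.0] z.012: [ 0.551 -0.214]
```

View pics/w5.png

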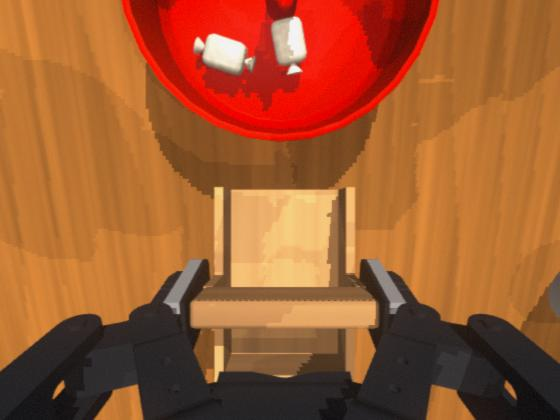

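The scoop is empty (floor at (285,240)) and two toffees show in the tray at (225,53) and (289,42). The other two were measured inside earlier. Set the scoop down.

Call:
arm_command([
  {"slide": [-0.03,0.0,0.0],"spin": 0.0,"gripper": 0.3},
  {"slide": [-0.06,0.0,0.01],"spin": 0.0,"gripper": 0.3},
  {"slide": [-0.08,0.0,0.025],"spin": 0.0,"gripper": 0.3},
  {"slide": [-0.09,0.0,0.04],"spin": 0.0,"gripper": 0.3},
  {"slide": [-0.095,0.0,0.05],"spin": 0.0,"gripper": 0.3},
  {"slide": [-0.1,0.0,0.056],"spin": 0.0,"gripper": 0.3},
  {"slide": [-0.105,0.0,0.06],"spin": 0.0,"gripper": 0.3},
  {"slide": [-0.105,0.0,0.061],"spin": 0.0,"gripper": 0.3},
])

```text
t: 8.13
tool_pos: [0.4789, -0.2673, 0.0544]
tool_rot: [2.222, 2.218, -0.002]
contact_force: [-2.7, -1.9, 8.3]
opening: 0.0634
grip_force: 37.8
```

```bash
python3 blob.py
```

```text
tcp [ 0.4789 -0.2673  0.0544] yaw 89.90 tilt 0.0019 slide [ 0.1672 -0.0012 -0.0459] spin -0.1 q [-0.64  0.08  1.94 -0.    1.13 -0.64] t 8.13 F [-2.7 -1.9  8.3]
[164, 260, 38, 54, 679] [182.0, 286.0] z.012: [ 0.425 -0.287]
[367, 260, 39, 48, 638] [387.0, 284.0] z.012: [ 0.532 -0.286]
```

Call:
arm_command([
  {"slide": [0.0,0.0,0.0],"spin": 0.0,"gripper": 0.6},
  {"slide": [0.0,0.0,0.0],"spin": 0.0,"gripper": 1.0},
  {"slide": [0.0,0.0,0.0],"spin": 0.0,"gripper": 1.0},
  {"slide": [0.0,0.0,0.0],"spin": 0.0,"gripper": 1.0},
  {"slide": [0.0,0.0,-0.03],"spin": 0.0,"gripper": 1.0},
  {"slide": [0.0,0.0,-0.06],"spin": 0.0,"gripper": 1.0},
  {"slide": [0.0,0.0,-0.1],"spin": 0.0,"gripper": 1.0},
  {"slide": [0.0,0.0,-0.14],"spin": 0.0,"gripper": 1.0},
])

```text
t: 8.85
tool_pos: [0.4777, -0.2647, 0.1933]
tool_rot: [-2.221, -2.218, 0.0]
contact_force: [1.2, -0.2, 0.1]
opening: 0.0853
grip_force: 0.0
```

```bash
python3 -c "
from h import *
to([.503,.262,.25],90)
d=snap('wrist','w6.png');print(proj(d,np.array([.479,-.267,.072])),[np.round(proj(d,np.array([.479+sx*.032,-.267+y,z])),0).tolist() for sx in(-1,1) for y,z in((.045,.028),(.045,.0),(-.045,.028))])"
```

```text
tcp [ 0.4777 -0.2647  0.1933] yaw 89.93 tilt 0.0027 slide [ 0.5269  0.0245 -0.0558] spin -0.07 q [-0.64 -0.09  1.85  0.    1.38 -0.64] t 8.85 F [ 1.2 -0.2  0.1]
(np.float64(286.97655944411963), np.float64(211.96446330342104)) [[247.0, 143.0], [250.0, 140.0], [250.0, 247.0], [326.0, 143.0], [323.0, 140.0], [323.0, 247.0]]
```

Call:
arm_command([
  {"slide": [0.02,0.0,-0.035],"spin": 0.0,"gripper": 1.0},
  {"slide": [0.055,0.003,-0.055],"spin": 0.0,"gripper": 1.0},
  {"slide": [0.095,0.006,-0.055],"spin": 0.0,"gripper": 1.0},
  {"slide": [0.135,0.01,-0.055],"spin": 0.0,"gripper": 1.0},
  {"slide": [0.175,0.013,-0.055],"spin": 0.0,"gripper": 1.0},
  {"slide": [0.215,0.016,-0.055],"spin": 0.0,"gripper": 1.0},
  {"slide": [0.255,0.02,-0.055],"spin": 0.0,"gripper": 1.0},
  {"slide": [0.295,0.024,-0.055],"spin": 0.0,"gripper": 1.0},
])

```text
t: 9.57
tool_pos: [0.5026, 0.0314, 0.2479]
tool_rot: [2.223, 2.22, 0.001]
contact_force: [0.7, -1.0, -0.1]
opening: 0.085
grip_force: 0.0
```

```bash
cat > red.py <<'E'
from h import *
import sys
def red(d):
    h=cv2.cvtColor(d['frame'],cv2.COLOR_RGB2HSV); m=(((h[...,0]<6)|(h[...,0]>172))&(h[...,1]>190)&(h[...,2]>40)).astype(np.uint8)
    c=sorted(cv2.findContours(m,cv2.RETR_EXTERNAL,cv2.CHAIN_APPROX_NONE)[0],key=cv2.contourArea)[::-1][:3]
    return [x[:,0,:].astype(float) for x in c if cv2.contourArea(x)>500]
def circ(d,c,z):
    "circle fit of the contour mapped on plane z"
    P=np.array([atz(d,u,v,z)[:2] for u,v in c if 2<u<557 and 2<v<417]); w=np.ones(len(P),bool)
    for _ in range(4):
        A=np.c_[2*P[w],np.ones(w.sum())]; s=np.linalg.lstsq(A,(P[w]**2).sum(1),rcond=None)[0]; r=np.sqrt(s[2]+s[:2]@s[:2])
        e=abs(np.linalg.norm(P-s[:2],axis=1)-r); w=e<max(.0012,np.median(e)*2)
    return s[:2].round(4),round(r,4),round(w.mean(),2)
if __name__=='__main__':
    to([.503,.262,.25],90)
    d=snap('wrist',sys.argv[1]+'.png');save(d,sys.argv[1])
    for c in red(d): print(len(c),c.mean(0),'z18',circ(d,c,.018),'z55',circ(d,c,.055))
E
python3 red.py w7
```

```text
tcp [0.5026 0.0314 0.2479] yaw 89.92 tilt 0.0006 slide [ 2.306e-01  1.000e-04 -2.100e-03] spin -0.08 q [-0.09 -0.24  1.89  0.    1.49 -0.08] t 9.57 F [ 0.7 -1.  -0.1]
428 [258.25233645 246.51635514] z18 (array([ 0.4739, -0.0475]), np.float64(0.0833), np.float64(0.82)) z55 (array([ 0.4769, -0.032 ]), np.float64(0.0746), np.float64(0.82))
```

Call:
arm_command([
  {"slide": [0.04,0.0,0.0],"spin": 0.0,"gripper": 1.0},
  {"slide": [0.08,0.0,0.0],"spin": 0.0,"gripper": 1.0},
  {"slide": [0.12,0.0,0.0],"spin": 0.0,"gripper": 1.0},
  {"slide": [0.15,0.0,0.0],"spin": 0.0,"gripper": 1.0},
  {"slide": [0.16,0.0,0.0],"spin": 0.0,"gripper": 1.0},
  {"slide": [0.16,0.0,0.0],"spin": 0.0,"gripper": 1.0},
  {"slide": [0.16,0.0,0.0],"spin": 0.0,"gripper": 1.0},
])

```text
t: 10.2
tool_pos: [0.5031, 0.1889, 0.2476]
tool_rot: [2.222, 2.22, -0.002]
contact_force: [-0.5, -1.1, 0.2]
opening: 0.0855
grip_force: 0.0
```

```bash
python3 red.py w8; python3 - <<'E'
from h import *
from red import red,circ
for n,k in(('scene',.018),('side',.018),('w6',.055)):
    try: d=load(n);d['frame']=cv2.imread('pics/%s.png'%(n if n[0]=='w' else n+'0'))[...,::-1].copy()
    except Exception as e: continue
    for c in red(d): print(n,len(c),c.mean(0).round(),'z18',circ(d,c,.018),'z55',circ(d,c,.055))
a=cv2.imread('pics/w8.png');b=cv2.imread('pics/w6.png')
cv2.imwrite('pics/m.png',np.hstack([cv2.resize(a,(440,330)),cv2.resize(b[100:330,160:410],(359,330))]))
E
```

```text
tcp [0.5031 0.1889 0.2476] yaw 89.96 tilt 0.0011 slide [ 0.073  -0.0001 -0.0024] spin -0.04 q [ 0.22 -0.16  1.82 -0.    1.48  0.22] t 10.2 F [-0.5 -1.1  0.2]
456 [279.9495614   95.08991228] z18 (array([0.498 , 0.2659]), np.float64(0.0735), np.float64(1.0)) z55 (array([0.4985, 0.2652]), np.float64(0.0658), np.float64(1.0))
360 [257.04722222 351.55      ] z18 (array([ 0.4766, -0.0277]), np.float64(0.0712), np.float64(0.57)) z55 (array([0.4793, 0.0023]), np.float64(0.0638), np.float64(0.57))
scene 149 [243. 218.] z18 (array([ 0.465 , -0.0396]), np.float64(0.0859), np.float64(0.74)) z55 (array([ 0.4906, -0.0326]), np.float64(0.0834), np.float64(0.74))
scene 138 [346. 241.] z18 (array([0.4995, 0.2638]), np.float64(0.0739), np.float64(0.92)) z55 (array([0.5241, 0.262 ]), np.float64(0.0717), np.float64(0.92))
side 205 [287. 254.] z18 (array([ 0.4849, -0.0229]), np.float64(0.0848), np.float64(0.77)) z55 (array([ 0.4724, -0.0437]), np.float64(0.0805), np.float64(0.77))
side 144 [234. 169.] z18 (array([0.4981, 0.2654]), np.float64(0.0739), np.float64(0.83)) z55 (array([0.4849, 0.2301]), np.float64(0.0702), np.float64(0.83))
```

View pics/m.png

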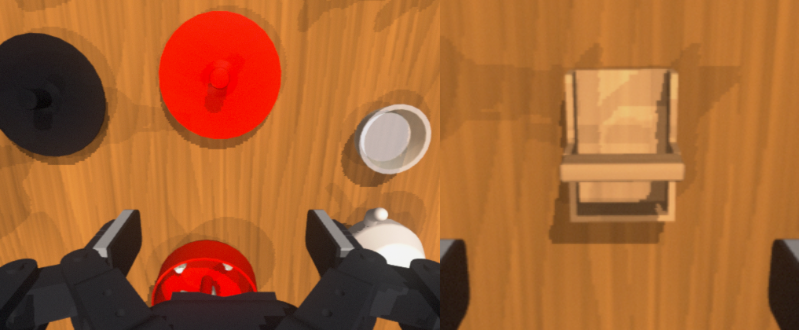

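Left: the red lid, knob at (221,75), and the black lookalike at left (35,97). Right: the scoop upright and empty on the table. The three cameras agree on the lid axis at about (0.498, 0.2655), with r 74 against 75 mm stated.

Call:
arm_command([
  {"slide": [0.04,-0.005,0.02],"spin": 0.0,"gripper": 1.0},
  {"slide": [0.077,-0.005,0.05],"spin": 0.0,"gripper": 1.0},
  {"slide": [0.077,-0.005,0.09],"spin": 0.0,"gripper": 1.0},
  {"slide": [0.077,-0.005,0.125],"spin": 0.0,"gripper": 1.0},
  {"slide": [0.077,-0.005,0.15],"spin": 0.0,"gripper": 1.0},
  {"slide": [0.077,-0.005,0.17],"spin": 0.0,"gripper": 1.0},
  {"slide": [0.077,-0.005,0.18],"spin": 0.0,"gripper": 1.0},
  {"slide": [0.077,-0.005,0.18],"spin": 0.0,"gripper": 1.0},
])

```text
t: 10.92
tool_pos: [0.4968, 0.2642, 0.0651]
tool_rot: [-2.224, -2.216, 0.008]
contact_force: [-0.5, -0.3, 0.5]
opening: 0.0849
grip_force: 0.0
```

```bash
python3 -c "
from h import *
to([.4982,.2655,.042],90)"
```

```text
tcp [0.4968 0.2642 0.0651] yaw 89.79 tilt 0.0055 slide [0.0014 0.0015 0.0231] spin -0.21 q [ 0.36  0.1   1.89 -0.    1.16  0.36] t 10.92 F [-0.5 -0.3  0.5]
```

Call:
arm_command([
  {"slide": [0.0,0.0,0.01],"spin": 0.0,"gripper": 1.0},
  {"slide": [0.0,0.0,0.02],"spin": 0.0,"gripper": 1.0},
  {"slide": [0.0,0.0,0.025],"spin": 0.0,"gripper": 1.0},
  {"slide": [0.0,0.0,0.025],"spin": 0.0,"gripper": 1.0},
  {"slide": [0.0,0.0,0.025],"spin": 0.0,"gripper": 1.0},
  {"slide": [0.0,0.0,0.025],"spin": 0.0,"gripper": 1.0},
])

```text
t: 11.42
tool_pos: [0.4987, 0.2666, 0.0437]
tool_rot: [2.223, 2.219, 0.002]
contact_force: [0.1, -1.2, -0.7]
opening: 0.0854
grip_force: 0.0
```

```bash
python3 -c "
from h import *
to([.4982,.2655,.042],90)"
```

```text
tcp [0.4987 0.2666 0.0437] yaw 89.92 tilt 0.0012 slide [-0.0011 -0.0005  0.0017] spin -0.08 q [ 0.36  0.13  1.9  -0.    1.11  0.36] t 11.42 F [ 0.1 -1.2 -0.7]
```

Adjust slightly, then close firmly at 80 N.

Call:
arm_command([
  {"slide": [-0.001,0.0,0.002],"spin": 0.0,"gripper": 0.3},
  {"slide": [-0.001,0.0,0.002],"spin": 0.0,"gripper": -0.3},
  {"slide": [-0.001,0.0,0.002],"spin": 0.0,"gripper": -0.8},
  {"slide": [-0.001,0.0,0.002],"spin": 0.0,"gripper": -0.8},
  {"slide": [-0.001,0.0,0.002],"spin": 0.0,"gripper": -0.8},
  {"slide": [-0.001,0.0,0.002],"spin": 0.0,"gripper": -0.8},
  {"slide": [-0.001,0.0,0.002],"spin": 0.0,"gripper": -0.8},
  {"slide": [-0.001,0.0,0.002],"spin": 0.0,"gripper": -0.8},
], newtons=80)

```text
t: 12.08
tool_pos: [0.4986, 0.2655, 0.0414]
tool_rot: [2.223, 2.22, 0.001]
contact_force: [-0.3, 0.1, 1.9]
opening: 0.0217
grip_force: 78.3
```

Call:
arm_command([
  {"slide": [0.0,0.0,0.0],"spin": 0.0,"gripper": -0.8},
  {"slide": [0.0,0.0,0.0],"spin": 0.0,"gripper": -0.8},
  {"slide": [0.0,0.0,0.0],"spin": 0.0,"gripper": -0.8},
])

```text
t: 12.33
tool_pos: [0.4986, 0.2655, 0.0414]
tool_rot: [2.223, 2.22, 0.001]
contact_force: [-0.2, 0.2, 2.6]
opening: 0.0217
grip_force: 78.3
```

```bash
python3 -c "
from h import *
to([.478,-.033,.15],90)"
```

```text
tcp [0.4986 0.2655 0.0414] yaw 89.91 tilt 0.0007 slide [-0.2985 -0.0201 -0.1087] spin -0.09 q [0.36 0.13 1.9  0.   1.11 0.36] t 12.33 F [-0.2  0.2  2.6]
```

```bash
python3 - <<'E'
from h import *
from red import red,circ
m=np.array(imaging.get_image('wrist')['mount'])
def mk(n,p,rv):
    d=load('wrist');T=np.eye(4);T[:3,:3]=R.from_rotvec(rv).as_matrix();T[:3,3]=p;d['view']=np.linalg.inv(T@m).tolist()
    d['frame']=cv2.imread('pics/%s.png'%n)[...,::-1].copy();return d
d=mk('w4',[.4793,-.0816,.1394],[2.223,2.219,.003])
print('w4 catches',atz(d,280.3,147.8,.0495))
for c in red(d):
    c=c[c[:,1]<190]; print(len(c),circ(d,c,.055))
d=load('w7');d['frame']=cv2.imread('pics/w7.png')[...,::-1].copy()
for c in red(d): 
    for t in(250,300,420): print('w7',t,len(c),circ(d,c[c[:,1]<t],.055), c.min(0),c.max(0))
d=load('w1');d['frame']=cv2.imread('pics/w1.png')[...,::-1].copy()
for c in red(d): print('w1',circ(d,c,.055))
E
```

```text
w4 catches [ 0.4767398 -0.0346656  0.0495   ]
734 (array([ 0.4777, -0.0265]), np.float64(0.0682), np.float64(0.64))
w7 250 428 (array([ 0.4779, -0.024 ]), np.float64(0.0701), np.float64(0.81)) [182. 170.] [334. 320.]
w7 300 428 (array([ 0.4771, -0.0296]), np.float64(0.0741), np.float64(0.98)) [182. 170.] [334. 320.]
w7 420 428 (array([ 0.4769, -0.032 ]), np.float64(0.0746), np.float64(0.82)) [182. 170.] [334. 320.]
w1 (array([ 0.4728, -0.0466]), np.float64(0.0737), np.float64(0.74))
```

Call:
arm_command([
  {"slide": [0.0,0.0,-0.02],"spin": 0.0,"gripper": -0.8},
  {"slide": [0.0,0.0,-0.05],"spin": 0.0,"gripper": -0.8},
  {"slide": [0.0,0.0,-0.08],"spin": 0.0,"gripper": -0.8},
  {"slide": [-0.02,-0.001,-0.105],"spin": 0.0,"gripper": -0.8},
  {"slide": [-0.05,-0.003,-0.115],"spin": 0.0,"gripper": -0.8},
  {"slide": [-0.085,-0.006,-0.115],"spin": 0.0,"gripper": -0.8},
  {"slide": [-0.12,-0.008,-0.115],"spin": 0.0,"gripper": -0.8},
  {"slide": [-0.155,-0.01,-0.115],"spin": 0.0,"gripper": -0.8},
])

```text
t: 13.05
tool_pos: [0.4871, 0.1091, 0.1554]
tool_rot: [-2.222, -2.221, 0.001]
contact_force: [0.4, -0.9, -1.3]
opening: 0.0216
grip_force: 78.4
```

Call:
arm_command([
  {"slide": [-0.035,-0.003,0.0],"spin": 0.0,"gripper": -0.8},
  {"slide": [-0.07,-0.005,0.0],"spin": 0.0,"gripper": -0.8},
  {"slide": [-0.105,-0.008,0.0],"spin": 0.0,"gripper": -0.8},
  {"slide": [-0.13,-0.01,0.0],"spin": 0.0,"gripper": -0.8},
  {"slide": [-0.144,-0.01,0.0],"spin": 0.0,"gripper": -0.8},
  {"slide": [-0.144,-0.01,0.0],"spin": 0.0,"gripper": -0.8},
  {"slide": [-0.144,-0.01,0.0],"spin": 0.0,"gripper": -0.8},
  {"slide": [-0.144,-0.01,0.0],"spin": 0.0,"gripper": -0.8},
])

```text
t: 13.72
tool_pos: [0.4774, -0.033, 0.1553]
tool_rot: [-2.222, -2.219, 0.001]
contact_force: [-0.2, 0.2, -1.2]
opening: 0.0216
grip_force: 78.4
```

```bash
python3 - <<'E'
from h import *
from red import red,circ
to([.478,-.033,.11],90)
zt=status.get_obs()['tool_pos'][2]-.0414+.018
for n in('scene','side','wrist'):
    d=snap(n,n+'9.png')
    for c in red(d): print(n,len(c),c.mean(0).round(),circ(d,c,zt))
E
```

```text
tcp [ 0.4774 -0.033   0.1553] yaw 89.92 tilt 0.0015 slide [-0.      0.0007  0.0453] spin -0.08 q [-0.22 -0.23  2.04  0.    1.33 -0.22] t 13.72 F [-0.2  0.2 -1.2]
scene 224 [242. 207.] (array([ 0.5179, -0.0229]), np.float64(0.0916), np.float64(0.9))
side 317 [287. 239.] (array([ 0.4571, -0.0695]), np.float64(0.0829), np.float64(0.86))
wrist 1220 [284. 247.] (array([ 0.4772, -0.0233]), np.float64(0.0682), np.float64(0.66))
```

Call:
arm_command([
  {"slide": [-0.0015,0.0,0.015],"spin": 0.0,"gripper": -0.8},
  {"slide": [-0.0015,0.0,0.03],"spin": 0.0,"gripper": -0.8},
  {"slide": [-0.0015,0.0,0.045],"spin": 0.0,"gripper": -0.8},
  {"slide": [-0.0015,0.0,0.055],"spin": 0.0,"gripper": -0.8},
  {"slide": [-0.0015,0.0,0.06],"spin": 0.0,"gripper": -0.8},
  {"slide": [-0.0015,0.0,0.06],"spin": 0.0,"gripper": -0.8},
  {"slide": [-0.0015,0.0,0.06],"spin": 0.0,"gripper": -0.8},
  {"slide": [-0.0015,0.0,0.06],"spin": 0.0,"gripper": -0.8},
])

```text
t: 14.53
tool_pos: [0.4784, -0.0351, 0.0969]
tool_rot: [2.222, 2.219, 0.001]
contact_force: [-0.5, 0.4, -1.3]
opening: 0.0217
grip_force: 78.6
```

```bash
python3 -c "
from h import *
to([.4772,-.0344,.0824],90)"
```

```text
tcp [ 0.4784 -0.0351  0.0969] yaw 89.93 tilt 0.0014 slide [ 0.0007 -0.0013  0.0145] spin -0.07 q [-0.23 -0.15  2.08  0.    1.21 -0.23] t 14.53 F [-0.5  0.4 -1.3]
```

Call:
arm_command([
  {"slide": [0.0005,-0.001,0.001],"spin": 0.0,"gripper": -0.8},
  {"slide": [0.0005,-0.001,0.002],"spin": 0.0,"gripper": -0.8},
  {"slide": [0.0005,-0.001,0.003],"spin": 0.0,"gripper": -0.8},
  {"slide": [0.0005,-0.001,0.004],"spin": 0.0,"gripper": -0.8},
  {"slide": [0.0005,-0.001,0.005],"spin": 0.0,"gripper": -0.8},
  {"slide": [0.0005,-0.001,0.006],"spin": 0.0,"gripper": -0.8},
  {"slide": [0.0005,-0.001,0.006],"spin": 0.0,"gripper": -0.8},
])

```text
t: 15.12
tool_pos: [0.4776, -0.0349, 0.0915]
tool_rot: [2.222, 2.219, 0.001]
contact_force: [-0.9, -0.9, 3.7]
opening: 0.0217
grip_force: 79.2
```

```bash
python3 -c "
from h import *
to([.4772,-.0344,.0824],90);print(status.get_obs()['wrist_torque'])"
```

```text
tcp [ 0.4776 -0.0349  0.0915] yaw 89.91 tilt 0.0016 slide [ 0.0005 -0.0004  0.0091] spin -0.09 q [-0.23 -0.15  2.08 -0.    1.2  -0.23] t 15.12 F [-0.9 -0.9  3.7]
[0.05843737 0.32943153 0.02866484]
```

Call:
arm_command([
  {"slide": [0.0,0.0,0.001],"spin": 0.0,"gripper": -0.8},
  {"slide": [0.0,0.0,0.002],"spin": 0.0,"gripper": -0.8},
  {"slide": [0.0,0.0,0.003],"spin": 0.0,"gripper": -0.8},
  {"slide": [0.0,0.0,0.004],"spin": 0.0,"gripper": -0.8},
  {"slide": [0.0,0.0,0.005],"spin": 0.0,"gripper": -0.8},
  {"slide": [0.0,0.0,0.005],"spin": 0.0,"gripper": -0.8},
])

```text
t: 15.62
tool_pos: [0.4756, -0.0343, 0.0835]
tool_rot: [-2.221, -2.218, 0.002]
contact_force: [0.5, -0.8, -6.3]
opening: 0.022
grip_force: 78.7
```

```bash
python3 -c "
from h import *
to([.4772,-.0344,.0824],90);print(status.get_obs()['wrist_torque'])"
```

```text
tcp [ 0.4756 -0.0343  0.0835] yaw 89.91 tilt 0.0030 slide [-0.0001  0.0016  0.0011] spin -0.09 q [-0.23 -0.14  2.09  0.    1.19 -0.23] t 15.62 F [ 0.5 -0.8 -6.3]
[-0.07693138 -0.07982102  0.04479433]
```

Call:
arm_command([
  {"slide": [0.0,0.0,0.002],"spin": 0.0,"gripper": -0.8},
  {"slide": [0.0,0.0,0.004],"spin": 0.0,"gripper": -0.8},
  {"slide": [0.0,0.0,0.006],"spin": 0.0,"gripper": -0.8},
  {"slide": [0.0,0.0,0.007],"spin": 0.0,"gripper": -0.8},
  {"slide": [0.0,0.0,0.007],"spin": 0.0,"gripper": -0.8},
  {"slide": [0.0,0.0,0.007],"spin": 0.0,"gripper": -0.8},
])

```text
t: 16.12
tool_pos: [0.4792, -0.0351, 0.0825]
tool_rot: [2.221, 2.218, 0.003]
contact_force: [-5.8, 1.1, 16.1]
opening: 0.0213
grip_force: 81.4
```

```bash
python3 -c "
from h import *
to([.4772,-.0344,.0824],90);print(status.get_obs()['wrist_torque'])"
```

```text
tcp [ 0.4792 -0.0351  0.0825] yaw 89.92 tilt 0.0037 slide [ 0.0007 -0.002   0.0001] spin -0.08 q [-0.23 -0.13  2.09 -0.    1.18 -0.23] t 16.12 F [-5.8  1.1 16.1]
[ 0.22839082  1.20925902 -0.02559715]
```

Call:
arm_command([
  {"slide": [0.0,-0.001,0.001],"spin": 0.0,"gripper": -0.8},
  {"slide": [0.0,-0.0015,0.001],"spin": 0.0,"gripper": -0.8},
  {"slide": [0.0,-0.0015,0.001],"spin": 0.0,"gripper": -0.8},
  {"slide": [0.0,-0.0015,0.001],"spin": 0.0,"gripper": -0.8},
  {"slide": [0.0,-0.0015,0.001],"spin": 0.0,"gripper": -0.8},
  {"slide": [0.0,-0.0015,0.001],"spin": 0.0,"gripper": -0.8},
  {"slide": [0.0,-0.0015,0.001],"spin": 0.0,"gripper": -0.8},
  {"slide": [0.0,-0.0015,0.001],"spin": 0.0,"gripper": -0.8},
])

```text
t: 16.78
tool_pos: [0.4792, -0.0351, 0.0826]
tool_rot: [2.219, 2.216, 0.007]
contact_force: [-1.8, 1.9, 18.4]
opening: 0.0219
grip_force: 81.6
```

```bash
python3 -c "
from h import *
to([.4772,-.0344,.0824],90);print(status.get_obs()['wrist_torque'])
d=snap('side','s9.png'); a=d['frame'];b=cv2.imread('pics/side0.png')[...,::-1]
from red import red,circ
for c in red(d): print(len(c),c.mean(0).round(),circ(d,c,.057),c.min(0),c.max(0))
for n,P in(('pot',(.738,.032,.05)),('cup',(.708,-.232,.03)),('ash',(.713,.192,.015))):
    u,v=map(int,proj(d,np.array(P)));s=np.s_[v-25:v+25,u-30:u+30];print(n,np.abs(a[s].astype(int)-b[s]).mean().round(1))"
```

```text
tcp [ 0.4792 -0.0351  0.0826] yaw 89.91 tilt 0.0074 slide [ 0.0007 -0.002   0.0001] spin -0.09 q [-0.23 -0.13  2.09  0.    1.18 -0.23] t 16.78 F [-1.8  1.9 18.4]
[ 0.29889732  0.8697186  -0.01472414]
251 [288. 255.] (array([ 0.4653, -0.0543]), np.float64(0.0714), np.float64(0.61)) [251. 226.] [323. 290.]
pot 12.5
cup 11.0
ash 39.2
```

```bash
python3 -c "
from station import order
print(order.finish_job())"
```

```text
the job is handed in; nothing more can be done
None
```

I handed the job in, but no verdict came back: the toffees went into the tray, the empty scoop stood upright about 230 mm from the tray's middle, and the lid clicked on and was still held down with about 18 N. The teapot, cup and ashtray were not touched on purpose, though a final check by image difference was unclear for the ashtray.

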